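# Lock the seal-engraving turntable

## Task

Lock the seal-engraving turntable for carving: with the fingertips, push its silver disc round until the slot in the disc's edge faces the brass locking bar, then push the bar by its red tab until it has gone through the slot and is fully home. Push gently and only push: do not squeeze, pick up or lift anything, and leave everything else on the desk where it is.

Things in the scene. Friction and masses are not known exactly. Their poses are not given: they have to be found in the camera images.
- stand: Seal-engraver's turntable, fixed to the desk: dark iron round foot (radius 80 mm) with an arm 50 mm wide, 27 mm high, reaching along its own -x to 170 mm from the axis. Origin: on the desk, on the disc's upright axis; z up. The locking bar lies on its -x side and is pushed along its +x. An aluminium guide for the bar stands on the arm, 94 to 114 mm from the axis, 35 mm wide, top 49 mm above the desk
- disc: Silver index disc of the turntable, turning about the upright axis. Origin: on the axis, at desk level; its own -x points to its slot, +x to its knob, z up: turned to the same yaw as the stand, the slot faces the bar exactly. It turns without end either way, takes about 0.07 N m (1 N at the knob) and stays where it is left
- centre (a point): Centre of the disc's top face, 42 mm above the desk. The disc has radius 85 mm, is 12 mm thick and has one slot in its edge. On its middle sits a wooden seal bed (62 x 48 mm, corners 40 mm from the axis) gripping a stone seal, top 92 mm above the desk; bed and seal turn with the disc
- slot (a point): Mouth of the disc's one slot: mid-slot at the rim, 85 mm from the axis, 36 mm above the desk; turns with the disc. The slot is 16 mm wide, open at the rim, and runs in to 57 mm from the axis; red lines mark its two edges
- knob (a point): Black turning knob on the disc, 70 mm from the axis, straight across from the slot: an upright peg 15 mm thick (17 mm at its ball top), 42 to 83 mm above the desk. The point lies on its axis 64 mm above the desk and turns with the disc. A fingertip set beside it, above the disc's face, can push it round
- gate (a point): Fixed point on the stand where the bar crosses the disc's rim, 85 mm from the axis on the stand's -x side, 36 mm above the desk: the slot's mouth must come here
- bar (a joint): Slide of the brass locking bar, m: 0 drawn out, 0.030 fully home (rubber-buffered stop). It takes about 3 N and stays where left. Bar 12 mm wide, 31 to 41 mm above the desk; its tapered nose stands 6 mm off the rim when drawn out and 24 mm inside the slot when home. The rim stops it if the slot is over 5 mm off; within that the nose centres the disc
- tab (a point): Red upright thumb tab on the bar: 8 mm thick along the bar, 26 mm wide, 40 to 74 mm above the desk. The point is at its middle, 60 mm above the desk; 149 mm from the disc's axis when drawn out, 119 mm when home (1 mm short of the guide). Push its outer side towards the axis; the arm below it is 27 mm high, the bar's tail (top 41 mm) ends 16 mm beyond the point
- green_seal: Loose green stone seal, 26 x 26 mm, 65 mm high with a ball top, standing beside the turntable; origin under its middle. Leave alone
- cream_seal: Loose cream stone seal, 22 x 22 mm, 62 mm high, standing beside the turntable; origin under its middle. Leave alone
- paste_jar: Loose blue porcelain jar of seal paste, 64 mm across, 37 mm high, beside the turntable; origin under its middle. Leave alone
- phone: Black phone lying on the desk, 150 (x) x 73 x 9 mm; origin under its middle. Leave alone
- tissue_pack: Pack of tissues, 185 (x) x 105 x 62 mm; origin under its middle. Leave alone
- brush_pot: White pot, 72 mm across and 95 mm high, with brushes up to 250 mm high; origin under its middle. Leave alone
- inkstone: Black inkstone, 150 (x) x 100 x 24 mm; origin under its middle. Leave alone

How it is judged:
By the outcome, as a careful person would: the job done as asked, in the order asked, and still so for the second after the job is handed in, with the robot touching nothing.
It also fails if it takes over 48 s, if anything falls off the work surface, if the arm or the gripper's body presses on something with over 40 N, if the wrist force passes 120 N, or if a joint passes its speed limit or range.

## Robot

A 7-joint arm with a two-finger parallel gripper is mounted at the origin on the work surface. World frame = base frame: x ahead of the robot, y to its left, z up, the work surface at z = 0. Lengths are in m, angles in rad, forces in N, time in s.
With the tool pointing down it reaches from about 0.4 to 0.85 m from the base axis. Payload 4.5 kg.
Tool frame: the origin (TCP) lies where the fingers leave the gripper's body, on its centre line; the fingertips stand 64 mm ahead of it and the grasp point (between the pads) lies 45 mm ahead of it; z points along the fingers, y is the direction in which the jaws open and shut (so a half turn about z gives the same grasp; the last joint's range is limited). The gripper opens to 88 mm and grips with 3 to 60 N. Pads are 18 mm wide; open, the fingers measure 123 mm over their backs; the gripper's body (75 mm by 187 mm) begins 45 mm behind the grasp point.
Start: joints at [-1.221, 0.689, -0.195, 1.565, 0.157, 0.902, -0.215], TCP at [0.194, 0.594, 0.303] pointing down, gripper open.
Joint ranges: [-3.01, 3.01], [-0.46, 2.08], [-1.47, 1.51], [0.13, 2.56], [-1, 4.14], [0.04, 2.09], [-2.66, 2.66]. Speed limits (rad/s): [2.57, 2.57, 3.14, 3.14, 3.14, 3.14, 3.14].

## Interface

Orientations are given as a 3x3 rotation matrix whose columns are the frame's x, y, z axes.
In Python, from plant import readout, eyes, ticket gives the robot as it stands.
- The arm moves only by the shell command python3 -m creep 'ROWS' [OPENING]. ROWS is text: rows parted by semicolons, each of 4 numbers parted by spaces: the shift along the tool's x, y, z in mm, then the turn about the tool's z in rad. In form: tx ty tz twist; .... A call has exactly 10 rows; each row is the pose to reach, as a shift and turn from the pose measured when the call began, along the tool's axes at that moment; what a row does not reach only later rows make up. A row lasts 1/10 s, in which the tool goes at most 50 mm and 8.59 degrees, less where a joint would pass 70% of its speed; a pose out of reach is approached as far as the arm can. A call with a gripper value outside its range is refused whole. OPENING is the closure, from -1 (fully open) to 1 (shut), so that 0 is half open, set as the call begins (- or left out, the last holds). The fingers move at their own pace and stop on an object; the grip force is fixed at half the most. Time passes only in rows, so rows that repeat a pose let the fingers close, or fill a call up. It gives the time, the measured TCP pose, the force and the opening at its end, in the units of the state.
- readout.get_state(): the state, without advancing time (a new reading comes with each control period).
- eyes.grab_frame(name): name is "side" or "top"; returns a dict with "frame" (384x512x3 uint8, red, green, blue), "range_z" (384x512 float32, m along the optical axis (not along the pixel's ray), 0 where there is no reading), "fx", "fy", "cx", "cy" (pixels), "view" (4x4, takes a point from world to camera coordinates). Camera axes: x right, y down, z forward; pixel columns grow to the right and rows downward; lengths in m; the calibration is good to about 2 mm. A picture is of the moment at which its call begins.
- ticket.hand_in(): hands the job in, once; it reports no verdict.
The state is a dict: "time_s": time; "joints": joint angles; "qvel": joint speeds; "joint_efforts": joint torques, N m; "ee_pos": TCP position; "tool_rot": TCP orientation; "contact_force": force on the tool from outside, world axes, zero at the start; "moment": the same for the moment, N m; "finger_gap": finger opening in m.
Only numpy, scipy, OpenCV 4.12 (cv2) and the standard library are available. Lean on these libraries where they do the work, as an engineer would, in place of code of your own. Each camera call takes 0.05 s, during which the arm holds its last target.

## Working session

There is one attempt and no reset: what is moved stays moved. The work goes in short steps, Python scripts to look and compute and a shell command to move; the robot and the scene stay as the last step left them, time stands still between calls to the robot, and variables do not carry over. Pictures are saved under pics/ and viewed, and the job is handed in when it is done.

```bash
mkdir -p pics; ls; cat > h.py <<'E'
import numpy as np,cv2,pickle
def grab(n,tag):
    from plant import eyes
    f=eyes.grab_frame(n); cv2.imwrite(f'pics/{n}_{tag}.png',cv2.cvtColor(f['frame'],cv2.COLOR_RGB2BGR)); pickle.dump(f,open(f'{n}_{tag}.pkl','wb')); return f
def load(n,tag): return pickle.load(open(f'{n}_{tag}.pkl','rb'))
def ray(f,u,v,z):
    V=np.array(f['view']);R=V[:3,:3];t=V[:3,3];c=-R.T@t
    d=R.T@np.array([(u-f['cx'])/f['fx'],(v-f['cy'])/f['fy'],1.]);s=(z-c[2])/d[2];return c+s*d
def pt(f,u,v):
    V=np.array(f['view']);R=V[:3,:3];t=V[:3,3];z=float(f['range_z'][int(v),int(u)])
    return R.T@(np.array([(u-f['cx'])/f['fx']*z,(v-f['cy'])/f['fy']*z,z])-t)
def proj(f,p):
    q=np.array(f['view'])@np.append(p,1);return f['cx']+f['fx']*q[0]/q[2],f['cy']+f['fy']*q[1]/q[2]
E
python3 - <<'E'
from h import *
from plant import readout
for n in('top','side'):
    f=grab(n,'0');V=np.array(f['view']);print(n,-V[:3,:3].T@V[:3,3],V[:3,:3].round(2).tolist(),f['fx'])
s=readout.get_state()
for k in s:print(k,np.round(s[k],3).tolist())
E
```

```text
pics
top [ 0.31645905 -0.00821643  1.34718752] [[0.01, -1.0, 0.0], [-0.98, -0.01, -0.18], [0.18, 0.0, -0.98]] 442.02391476651405
side [0.48284695 1.2228638  0.75897747] [[-1.0, -0.07, 0.02], [-0.06, 0.5, -0.87], [0.05, -0.86, -0.5]] 415.49594006887276
time_s 0.1
joints [-1.221, 0.69, -0.195, 1.566, 0.157, 0.903, -0.215]
qvel [0.0, -0.003, 0.0, -0.002, 0.001, -0.001, -0.0]
joint_efforts [-0.004, -52.85, -1.271, -15.384, -0.052, 0.002, 0.0]
ee_pos [0.194, 0.594, 0.302]
tool_rot [[-0.951, 0.31, -0.0], [0.31, 0.951, -0.002], [-0.0, -0.002, -1.0]]
contact_force [-0.438, -0.029, -0.109]
moment [0.012, 0.012, 0.042]
finger_gap 0.088
```

View pics/top_0.png

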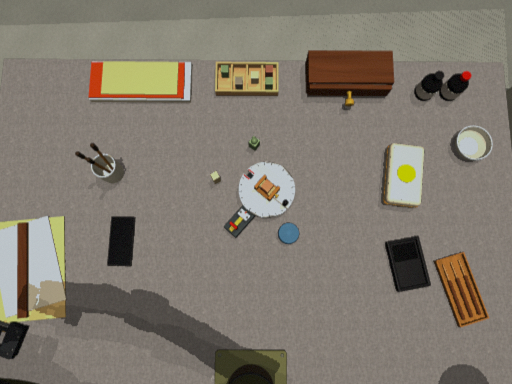

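View pics/side_0.png

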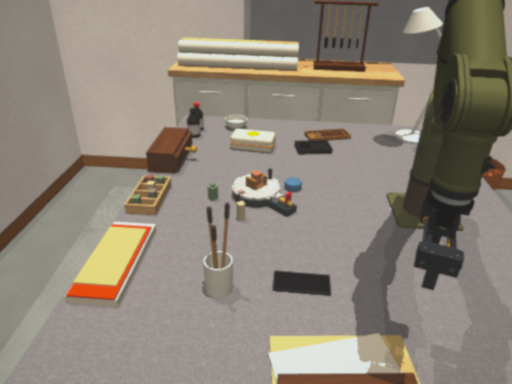

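The top view shows the disc at about (267,189), the knob at about (285,203), red slot marks near (250,174) and the bar and arm towards (238,222). I'll zoom in to measure.

```bash
python3 - <<'E'
from h import *
a=load('top','0')['frame'][135:255,200:320,::-1];cv2.imwrite('pics/z0.png',cv2.resize(a,(600,600),interpolation=cv2.INTER_CUBIC))
a=load('side','0')['frame'][160:230,200:310,::-1];cv2.imwrite('pics/z1.png',cv2.resize(a,(770,490),interpolation=cv2.INTER_CUBIC))
f=load('top','0');im=f['frame'].astype(int);hsv=cv2.cvtColor(f['frame'],cv2.COLOR_RGB2HSV)
# disc: bright low-sat
m=((hsv[...,2]>170)&(hsv[...,1]<45)).astype(np.uint8);m[:150]=0;m[225:]=0;m[:,:225]=0;m[:,305:]=0
c=max(cv2.findContours(m,0,1)[0],key=cv2.contourArea);e=cv2.fitEllipse(cv2.convexHull(c));print(e,ray(f,*e[0],.042))
r=((im[...,0]>120)&(im[...,1]<60)&(im[...,2]<70)).astype(np.uint8);r[:140]=0;r[250:]=0;r[:,:220]=0;r[:,310:]=0
n,l,s,ce=cv2.connectedComponentsWithStats(r)
for i in range(1,n):print('red',s[i],ce[i],ray(f,*ce[i],.042),ray(f,*ce[i],.074))
print('red lines soft',[(u,v,im[v,u].tolist()) for v in range(168,182) for u in range(243,258) if im[v,u,0]-im[v,u,1]>50])
for nm,mm in(('dark',(hsv[...,2]<45)),):
    mm=mm.astype(np.uint8);mm[:150]=0;mm[240:]=0;mm[:,:220]=0;mm[:,310:]=0
    n,l,s,ce=cv2.connectedComponentsWithStats(mm)
    for i in range(1,n):
        if s[i][4]>5:print(nm,s[i],ce[i],ray(f,*ce[i],.083),ray(f,*ce[i],.027))
E
```

```text
((266.3329162597656, 188.9732208251953), (54.13591003417969, 56.3429069519043), 105.34929656982422) [ 0.56802506 -0.04306438  0.042     ]
red [230 222   7   7  22] [233.         224.90909091] [0.45880013 0.05533044 0.042     ] [0.45531028 0.05377243 0.074     ]
red lines soft [(249, 169, [182, 126, 126]), (249, 170, [186, 105, 102]), (250, 170, [194, 107, 106]), (250, 171, [172, 99, 94]), (251, 171, [193, 107, 107]), (252, 172, [186, 105, 103]), (253, 173, [167, 105, 101]), (244, 175, [177, 98, 94]), (245, 175, [169, 99, 96]), (245, 176, [169, 96, 92]), (246, 176, [172, 88, 87]), (246, 177, [174, 99, 93]), (247, 177, [182, 81, 80]), (247, 178, [194, 139, 140]), (248, 178, [184, 87, 87]), (249, 178, [167, 110, 108])]
dark [248 173   4   4   9] [249.66666667 174.77777778] [0.60206976 0.00699379 0.083     ] [0.61472152 0.00766756 0.027     ]
dark [283 201   5   5  18] [284.72222222 202.83333333] [ 0.51968923 -0.09535514  0.083     ] [ 0.52869177 -0.09921514  0.027     ]
dark [249 215   6   7   7] [251.85714286 218.        ] [ 0.4747186  -0.00058924  0.083     ] [ 4.81729055e-01 -2.51379638e-04  2.70000000e-02]
```

View pics/z0.png

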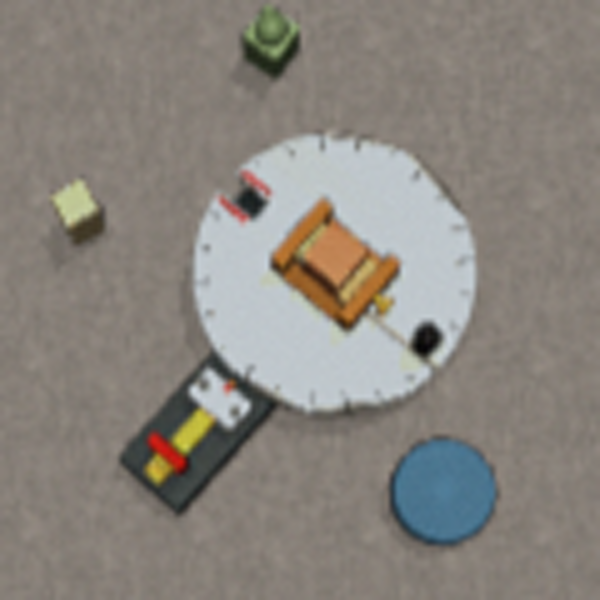

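View pics/z1.png

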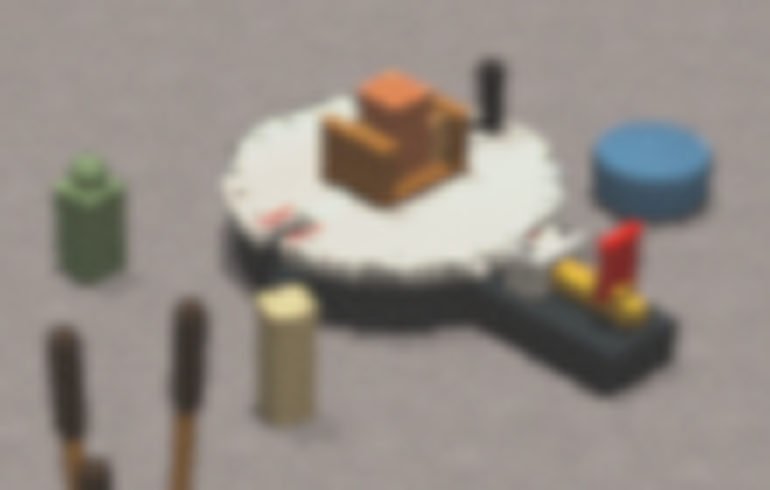

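The zoomed views show the slot at upper left of the disc, at about 150°, the knob opposite it and the arm at lower left. The jar is low. I'll cross-check the centre, tab and knob with both views.

```bash
python3 - <<'E'
from h import *
f=load('top','0');g=load('side','0')
def red(f,box,thr=50,lo=0):
    im=f['frame'].astype(int);u0,u1,v0,v1=box
    return np.array([(u,v) for v in range(v0,v1) for u in range(u0,u1) if im[v,u,0]-im[v,u,1]>thr and im[v,u,0]-im[v,u,2]>thr])
def tri(p,q):
    A=[];b=[]
    for F,(u,v) in((f,p),(g,q)):
        V=np.array(F['view'])
        for k,c,fx,x in((0,F['cx'],F['fx'],u),(1,F['cy'],F['fy'],v)):
            r=V[k]*fx-(x-c)*V[2];A.append(r[:3]);b.append(-r[3])
    s=np.linalg.lstsq(np.array(A),np.array(b),rcond=None);return s[0]
L=red(f,(241,259,165,184));mid=L.mean(0);slot=ray(f,*mid,.042)
print('slot top',mid,slot)
k=ray(f,284.72,202.83,.078);print('knob',k)
c=ray(f,266.33,188.97,.042);c2=(slot+k)/2;print('centre',c,c2)
T=ray(f,233,224.4,.074);print('tab',T)
im=g['frame'].astype(int);m=(im[...,0]>130)&(im[...,1]<70);m[:185]=0;m[215:]=0;m[:,:275]=0;m[:,300:]=0
v,u=np.nonzero(m);print('side tab px',u.mean(),v.mean(),len(u),ray(g,u.mean(),v.mean(),.06))
print('tri tab',tri((233,224.9),(u.mean(),v.mean())))
hs=cv2.cvtColor(g['frame'],cv2.COLOR_RGB2HSV);m=hs[...,2]<60;m[:166]=0;m[180:]=0;m[:,:264]=0;m[:,275:]=0
v,u=np.nonzero(m);print('side knob',u.mean(),v.mean(),v.min(),v.max(),ray(g,u.mean(),v.mean(),.064),tri((284.7,202.8),(u.mean(),v.min()+1)))
m=((hs[...,2]>190)&(hs[...,1]<40)).astype(np.uint8);m[:170]=0;m[205:]=0;m[:,:225]=0;m[:,285:]=0
cc=max(cv2.findContours(m,0,1)[0],key=cv2.contourArea);e=cv2.fitEllipse(cv2.convexHull(cc));print('side disc',e,ray(g,*e[0],.042))
for C in(c,c2):
  d=(C-T)[:2];a=(k-slot)[:2];print('yaw',np.degrees(np.arctan2(d[1],d[0])),np.hypot(*d),np.degrees(np.arctan2(a[1],a[0])),np.hypot(*a))
for n,(u,v) in dict(jar=(289,233),green=(254,143),cream=(215,177)).items():print(n,ray(f,u,v,.03))
E
```

```text
slot top [249.68421053 175.47368421] [0.60917761 0.00741238 0.042     ]
knob [ 0.52050279 -0.09569337  0.078     ]
centre [ 0.56803485 -0.04305558  0.042     ] [ 0.5648402  -0.04414049  0.06      ]
tab [0.45678649 0.05379731 0.074     ]
side tab px 288.25 193.91666666666666 12 [0.45598694 0.03917721 0.06      ]
tri tab [0.45610585 0.0540149  0.06872808]
side knob 270.0 173.0 170 176 [ 0.52312456 -0.09370557  0.064     ] [ 0.52260054 -0.0962005   0.07058053]
side disc ((255.9897918701172, 185.633544921875), (24.38920021057129, 47.958526611328125), 91.92649841308594) [ 0.56837793 -0.03535655  0.042     ]
yaw -41.042851943351266 0.14750145924440505 -130.69676870306537 0.13599271837147017
yaw -42.18855561066766 0.14583352718478143 -130.69676870306537 0.13599271837147017
jar [ 0.43728472 -0.1113677   0.03      ]
green [ 0.71485686 -0.00476224  0.03      ]
cream [0.60622564 0.11327088 0.03      ]
```

```bash
python3 -m creep '-20 -22 0 0.02;-50 -55 0 0.06;-85 -93 0 0.1;-120 -131 0 0.14;-155 -169 0 0.18;-190 -207 0 0.22;-225 -246 0 0.26;-260 -284 0 0.3;-295 -322 0 0.34;-320 -350 0 0.4' 1
```

```text
time_s: 1.1
ee_pos: [0.39, 0.1597, 0.3026]
tool_rot: [[-0.754, 0.657, -0.0], [0.657, 0.754, -0.002], [-0.001, -0.001, -1.0]]
contact_force: [-0.1, 0.9, -0.9]
finger_gap: 0.0101
```

```bash
python3 -m creep '-30 -14 10 0;-60 -27 20 0;-90 -41 30 0;-120 -54 45 0;-150 -68 60 0;-180 -81 75 0;-205 -93 90 0;-225 -102 105 0;-236 -107 118 0;-236 -107 122 0'
python3 - <<'E'
from h import *
f=grab('top','1');a=f['frame'][125:265,190:330,::-1];cv2.imwrite('pics/z2.png',cv2.resize(a,(600,600),interpolation=cv2.INTER_CUBIC))
from plant import readout
s=readout.get_state();print(s['ee_pos'],s['finger_gap'],s['contact_force'])
E
```

```text
time_s: 2.1
ee_pos: [0.4972, -0.0777, 0.1795]
tool_rot: [[-0.752, 0.659, -0.002], [0.659, 0.752, -0.002], [0.0, -0.003, -1.0]]
contact_force: [-1.4, 0.0, 0.6]
finger_gap: 0.0005
[ 0.49672997 -0.07607455  0.17964401] 0.0006081164857088923 [-0.88328842  1.30663924  0.13591808]
```

View pics/z2.png

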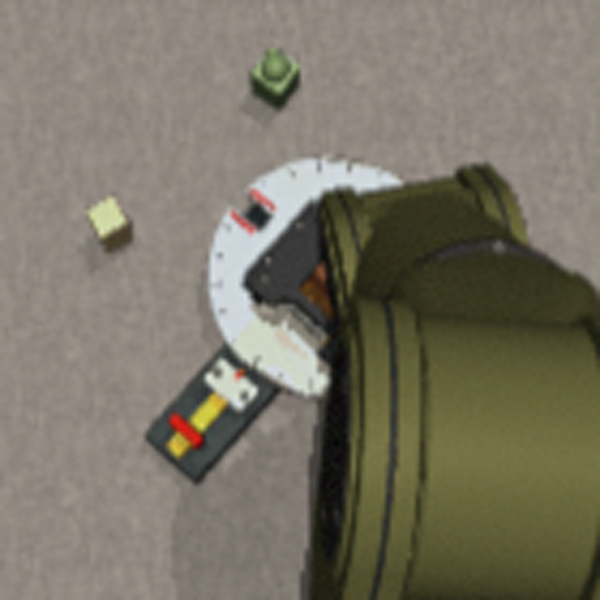

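```bash
python3 -m creep '0 0 8 0;0 0 18 0;0 0 28 0;0 0 38 0;0 0 46 0;0 0 52 0;0 0 57 0;0 0 60 0;0 0 62 0;0 0 63 0'
python3 - <<'E'
from h import *
f=grab('side','2');a=f['frame'][130:260,180:340,::-1];cv2.imwrite('pics/z3.png',cv2.resize(a,(720,585),interpolation=cv2.INTER_CUBIC))
E
```

```text
time_s: 3.15
ee_pos: [0.4966, -0.0761, 0.1166]
tool_rot: [[-0.753, 0.658, -0.002], [0.658, 0.753, -0.001], [0.001, -0.002, -1.0]]
contact_force: [-0.1, 0.4, 0.1]
finger_gap: -0.0
```

View pics/z3.png

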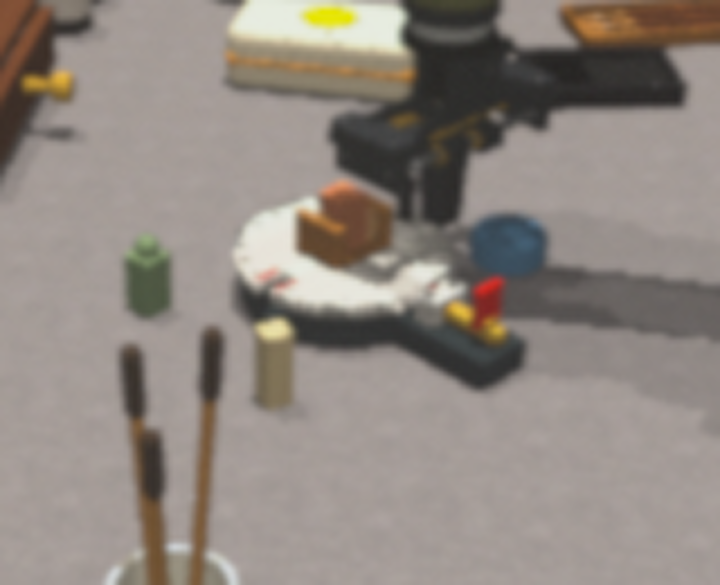

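```bash
cat > arc.py <<'E'
import sys,numpy as np
from plant import readout
s=readout.get_state();p=np.array(s['ee_pos'])[:2];R=np.array(s['tool_rot'])
C=np.array([.567,-.043]);S=float(sys.argv[1])
y0=np.arctan2(R[1,0],R[0,0])
for th in sys.argv[2:]:
    a=np.radians(float(th));u=np.array([np.cos(a),np.sin(a)]);t=np.array([-u[1],u[0]])
    q=C+.07*u-S*t-p; yaw=np.arctan2(-t[1],-t[0]);tw=-((yaw-y0+np.pi)%(2*np.pi)-np.pi)
    print(th,np.round(1000*q@R[:2,:2],1),round(tw,3))
E
python3 arc.py .018 -131 -128 -125 -122 -119 -116 -113 -110 -107 -104 -101
```

```text
-131 [-13.4   1.3] -0.003
-128 [-17.1   0.4] -0.055
-125 [-20.8  -0.2] -0.107
-122 [-24.5  -0.7] -0.16
-119 [-28.3  -0.9] -0.212
-116 [-32.1  -1. ] -0.264
-113 [-35.9  -0.8] -0.317
-110 [-39.6  -0.5] -0.369
-107 [-43.4   0.1] -0.421
-104 [-47.1   0.8] -0.474
-101 [-50.8   1.7] -0.526
```

```bash
python3 -m creep '-5 0 0 0;-10 1 0 0;-14 1 0 0;-17 0 0 -0.05;-21 0 0 -0.11;-24.5 -0.5 0 -0.16;-28 -1 0 -0.21;-32 -1 0 -0.26;-36 -1 0 -0.32;-39.5 -0.5 0 -0.37'
python3 arc.py .018 -107 -104 -101 -98 -95 -92 -89 -86 -83 -80 
```

```text
time_s: 4.2
ee_pos: [0.5256, -0.1033, 0.1165]
tool_rot: [[-0.941, 0.34, -0.004], [0.34, 0.941, -0.002], [0.003, -0.003, -1.0]]
contact_force: [-2.5, -0.1, 0.9]
finger_gap: 0.0001
-107 [-4.  -0.1] -0.05
-104 [-7.7 -0.7] -0.102
-101 [-11.5  -1.2] -0.155
-98 [-15.3  -1.5] -0.207
-95 [-19.1  -1.5] -0.259
-92 [-22.8  -1.4] -0.312
-89 [-26.6  -1.1] -0.364
-86 [-30.4  -0.6] -0.416
-83 [-34.1   0.2] -0.469
-80 [-37.7   1.1] -0.521
```

Contact force is about 2.5 N while pushing, so I'll continue.

```bash
python3 -m creep '-4 0 0 -0.05;-8 -1 0 -0.1;-11.5 -1 0 -0.155;-15 -1.5 0 -0.21;-19 -1.5 0 -0.26;-23 -1.5 0 -0.31;-26.5 -1 0 -0.365;-30.5 -0.5 0 -0.415;-34 0 0 -0.47;-37.5 1 0 -0.52'
python3 arc.py .018 -77 -74 -71 -68 -65 -62 -59 -56 -53 -50 
python3 - <<'E'
from h import *
f=grab('top','3');a=f['frame'][125:265,190:330,::-1];cv2.imwrite('pics/z4.png',cv2.resize(a,(600,600),interpolation=cv2.INTER_CUBIC))
E
```

```text
time_s: 5.2
ee_pos: [0.5607, -0.1165, 0.1163]
tool_rot: [[-0.985, -0.173, -0.006], [-0.173, 0.985, -0.003], [0.006, -0.002, -1.0]]
contact_force: [-1.1, -1.3, 0.4]
finger_gap: 0.0008
-77 [-4.7  0.4] -0.053
-74 [-8.4 -0.2] -0.105
-71 [-12.2  -0.7] -0.157
-68 [-15.9  -0.9] -0.21
-65 [-19.7  -1. ] -0.262
-62 [-23.5  -0.9] -0.315
-59 [-27.3  -0.5] -0.367
-56 [-31.   0.] -0.419
-53 [-34.7   0.7] -0.472
-50 [-38.4   1.7] -0.524
```

View pics/z4.png

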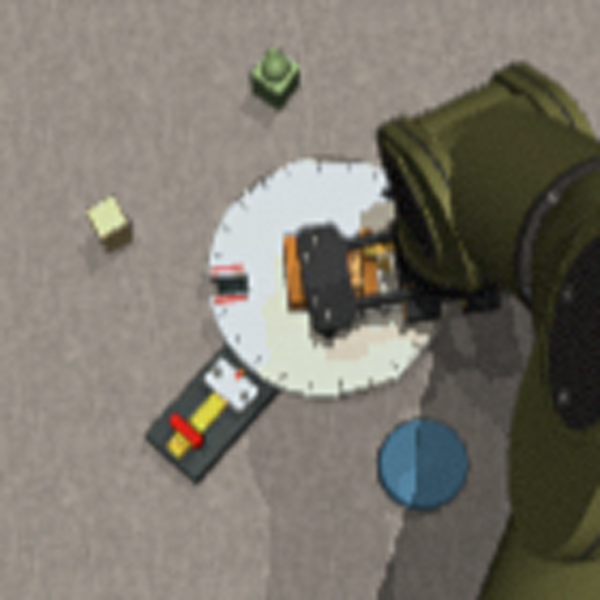

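The slot mouth is now on the disc's left, at about pixel (243,191), and it moves with the push. Nothing else has moved. I'll continue partway.

```bash
python3 -m creep '-5 0 0 -0.05;-8.5 0 0 -0.105;-12 -1 0 -0.16;-16 -1 0 -0.21;-20 -1 0 -0.26;-23.5 -1 0 -0.315;-27 -0.5 0 -0.365;-31 0 0 -0.42;-33 0.5 0 -0.445;-34.5 0.5 0 -0.47'
cat > slot.py <<'E'
from h import *
import sys
f=grab('top',sys.argv[1]);a=f['frame'][125:265,190:330,::-1];cv2.imwrite(f'pics/z_{sys.argv[1]}.png',cv2.resize(a,(600,600),interpolation=cv2.INTER_CUBIC))
im=f['frame'].astype(int);C=np.array([.567,-.043]);P=[]
for v in range(150,225):
  for u in range(230,305):
    if im[v,u,0]-im[v,u,1]>45 and abs(im[v,u,1]-im[v,u,2])<20:
      p=ray(f,u,v,.042)[:2]-C;r=np.hypot(*p)
      if .055<r<.09:P.append([np.degrees(np.arctan2(-p[1],-p[0])),r*1000])
P=np.array(P);print(len(P),P[:,0].round(1),P[:,1].round(0));m=P[:,0].mean();print('disc yaw mean,midextremes',m,P[:,0][P[:,0]<m].mean()/2+P[:,0][P[:,0]>m].mean()/2)
E
python3 slot.py 5
python3 -c "
from plant import readout;import numpy as np
s=readout.get_state();print(s['ee_pos'],s['contact_force'])
p=np.array(s['ee_pos'])[:2]-[.567,-.043];print(np.degrees(np.arctan2(p[1],p[0])),np.hypot(*p))"
```

```text
time_s: 6.25
ee_pos: [0.5954, -0.1105, 0.1161]
tool_rot: [[-0.799, -0.602, -0.004], [-0.602, 0.799, -0.003], [0.006, -0.0, -1.0]]
contact_force: [-0.3, -1.6, 0.0]
finger_gap: 0.0006
21 [-68.5 -67.5 -66.  -66.6 -65.7 -64.7 -65.5 -64.5 -63.5 -49.1 -47.3 -48.8
 -47.1 -45.3 -50.  -48.5 -47.  -49.7 -48.3 -46.8 -48.1] [65. 63. 66. 76. 73. 70. 80. 77. 81. 64. 62. 69. 66. 64. 75. 73. 71. 79.
 77. 75. 81.]
disc yaw mean,midextremes -55.65396182763028 -56.92711834358552
[ 0.59565068 -0.11028546  0.11614473] [ 0.25709105 -0.59305454 -0.5865371 ]
-66.93530837425165 0.07313134972821107
```

View pics/z_5.png

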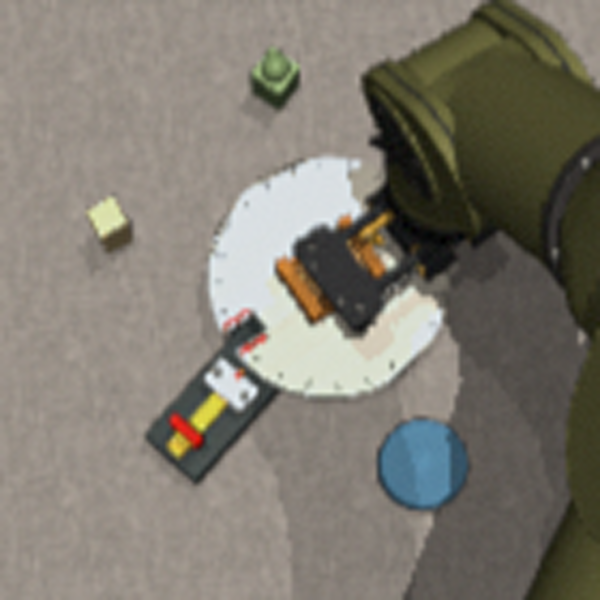

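```bash
python3 - <<'E'
from h import *
f=load('top','5');im=f['frame'].astype(int);C=np.array([.567,-.043])
def rep(n,m,z):
    v,u=np.nonzero(m);P=np.array([ray(f,a,b,z)[:2] for a,b in zip(u,v)]);k=P.mean(0);d=C-k
    w=np.linalg.svd(P-k)[2][0];print(n,len(P),k,'bearing',np.degrees(np.arctan2(d[1],d[0])),np.hypot(*d),'pca',np.degrees(np.arctan2(w[1],w[0])))
box=np.zeros(im.shape[:2],bool);box[205:240,222:256]=1
rep('bar',box&(im[...,0]>130)&(im[...,1]>100)&(im[...,2]<90),.041)
rep('tab',box&(im[...,0]>130)&(im[...,1]<60),.068)
rep('guide',box&(im.min(2)>190),.049)
hs=cv2.cvtColor(f['frame'],cv2.COLOR_RGB2HSV)
m=((hs[...,2]>185)&(hs[...,1]<60)).astype(np.uint8);m[:155]=0;m[222:]=0;m[:,:230]=0;m[:,300:]=0
arm=box&(im.max(2)<75);print([ (int(b),int(a)) for a,b in zip(*np.nonzero(arm))][:3]);rep('arm',arm,.027)
# left rim points: circle fit with fixed R
c=max(cv2.findContours(m,0,cv2.CHAIN_APPROX_NONE)[0],key=cv2.contourArea)[:,0]
Q=np.array([ray(f,u,v,.042)[:2] for u,v in c]);r=np.hypot(*(Q-C).T);Q=Q[abs(r-.0835)<.005]
from scipy.optimize import least_squares
for _ in range(2):
  s=least_squares(lambda x:np.hypot(Q[:,0]-x[0],Q[:,1]-x[1])-x[2],[*C,.085],loss='soft_l1',f_scale=.001);print(s.x,len(Q))
E
```

```text
bar 57 [0.4645266  0.04712608] bearing -41.33185599859077 0.13646797798879048 pca 139.7277792825289
tab 22 [0.45596847 0.05406817] bearing -41.161243206978284 0.14747958659542462 pca -131.78488820600236
guide 105 [0.49819571 0.01213839] bearing -38.70799467767959 0.0881718327172588 pca -59.18329887606517
[(243, 205), (244, 205), (243, 206)]
arm 139 [0.46603753 0.03531637] bearing -37.80065493902821 0.12777665843208494 pca 134.49135800372918
[ 0.56802271 -0.04317091  0.08239692] 117
[ 0.56802271 -0.04317091  0.08239692] 117
```

```bash
python3 arc.py .018 -52 -50 -48 -46 -44 -42 -41 -40 -39 -38.5
```

```text
-52 [-0.8  0.7] -0.016
-50 [-3.3  0.1] -0.051
-48 [-5.8 -0.3] -0.086
-46 [-8.3 -0.7] -0.121
-44 [-10.8  -1. ] -0.156
-42 [-13.3  -1.2] -0.191
-41 [-14.6  -1.2] -0.208
-40 [-15.8  -1.3] -0.226
-39 [-17.1  -1.3] -0.243
-38.5 [-17.7  -1.3] -0.252
```

```bash
python3 -m creep '-1 0.5 0 -0.02;-3.5 0 0 -0.05;-6 0 0 -0.09;-8.5 -0.5 0 -0.12;-11 -1 0 -0.155;-13.5 -1 0 -0.19;-14.5 -1 0 -0.21;-16 -1 0 -0.225;-17 -1 0 -0.245;-17.5 -1 0 -0.25'
python3 slot.py 6
```

```text
time_s: 7.3
ee_pos: [0.6104, -0.1005, 0.1161]
tool_rot: [[-0.623, -0.782, -0.004], [-0.782, 0.623, -0.003], [0.005, 0.001, -1.0]]
contact_force: [0.1, -1.6, 0.6]
finger_gap: 0.0003
23 [-53.5 -52.9 -51.2 -52.3 -50.8 -50.4 -48.8 -50.  -48.5 -49.7 -48.3 -33.4
 -31.  -48.1 -31.9 -29.5 -32.6 -30.5 -33.3 -31.3 -33.9 -32.  -32.7] [61. 65. 62. 69. 67. 71. 69. 75. 73. 79. 77. 61. 59. 81. 64. 62. 68. 66.
 72. 70. 76. 74. 79.]
disc yaw mean,midextremes -41.59493869188274 -41.19516844682563
```

View pics/z_6.png

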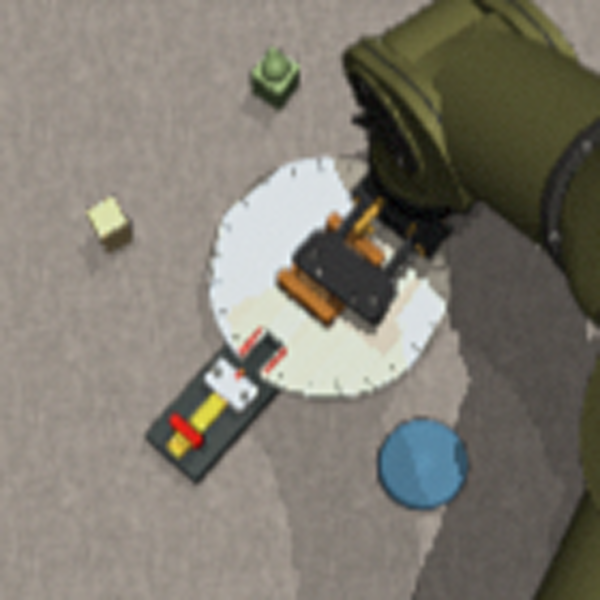

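The slot now lines up with the bar: disc yaw -41.2° against a stand yaw of about -41.2°. The red edge lines at about (252,343) and (275,358) in the zoom straddle the guide. I'll back off the knob and lift.

```bash
python3 -m creep '3 0 0 0;7 0 0 0;12 0 0 0;14 0 -5 0;14 0 -15 0;14 0 -30 0;14 0 -45 0;14 0 -60 0;14 0 -68 0;14 0 -70 0'
cat > go.py <<'E'
import sys,numpy as np
from plant import readout
s=readout.get_state();p=np.array(s['ee_pos']);R=np.array(s['tool_rot'])
x,y,z,w=map(float,sys.argv[1:]);tw=-((np.radians(w)-np.arctan2(R[1,0],R[0,0])+np.pi)%(2*np.pi)-np.pi)
print(np.round(1000*R.T@(np.array([x,y,z])-p),1),round(tw,3),p,np.round(s['contact_force'],1))
E
python3 go.py .435 .0725 .186 138.8
```

```text
time_s: 8.35
ee_pos: [0.6026, -0.1111, 0.1878]
tool_rot: [[-0.624, -0.782, -0.001], [-0.782, 0.624, -0.003], [0.003, -0.001, -1.0]]
contact_force: [0.5, -0.2, 0.4]
finger_gap: 0.0001
[-39.  245.5   1.4] 1.616 [ 0.60258097 -0.11112661  0.18779487] [ 0.5 -0.2  0.4]
```

```bash
python3 -m creep '-2 10 0 0.08;-5 28 0 0.2;-8 50 0 0.33;-11 72 0 0.46;-15 95 0 0.6;-19 118 0 0.73;-23 141 0 0.86;-26 164 0 0.99;-29 182 0 1.1;-31 195 0 1.18'
python3 go.py .435 .0725 .186 138.8
```

```text
time_s: 9.35
ee_pos: [0.4684, 0.0359, 0.1874]
tool_rot: [[-0.96, 0.281, -0.002], [0.281, 0.96, -0.003], [0.001, -0.004, -1.0]]
contact_force: [0.9, -0.1, 0.5]
finger_gap: 0.0006
[42.3 25.7  1.4] 0.434 [0.46837322 0.03593    0.18744438] [ 0.9 -0.1  0.5]
```

```bash
python3 -m creep '5 3 0 0.07;12 7 0 0.16;20 12 0 0.24;28 17 0 0.32;35 21 0 0.39;40 24 0 0.43;42 26 0 0.43;42 26 0 0.43;42 26 0 0.43;42 26 0 0.43'
python3 slot.py 7;python3 go.py .435 .0725 .114 138.8
```

```text
time_s: 10.35
ee_pos: [0.4356, 0.0724, 0.1874]
tool_rot: [[-0.755, 0.656, -0.002], [0.656, 0.755, -0.003], [-0.0, -0.004, -1.0]]
contact_force: [-0.1, 0.6, 0.2]
finger_gap: 0.0002
20 [-51.2 -52.3 -50.8 -50.4 -48.8 -50.  -48.5 -49.7 -48.3 -31.  -48.1 -31.9
 -29.5 -32.6 -30.5 -33.3 -31.3 -33.9 -32.  -32.7] [62. 69. 67. 71. 69. 75. 73. 79. 77. 59. 81. 64. 62. 68. 66. 72. 70. 76.
 74. 79.]
disc yaw mean,midextremes -40.84626654884098 -40.84626654884097
[ 0.5 -0.  73.4] 0.004 [0.43558232 0.07237182 0.18735516] [-1.1 -0.4  0.6]
```

View pics/z_7.png

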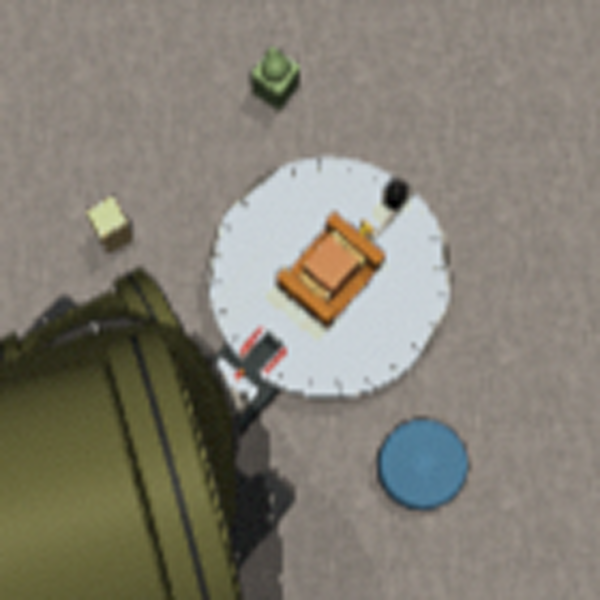

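```bash
python3 -m creep '0 0 10 0;0 0 22 0;0 0 34 0;0 0 46 0;0 0 56 0;0 0 63 0;0 0 68 0;0 0 71 0;0 0 73 0;0 0 73 0'
python3 - <<'E'
from h import *
f=grab('side','8');a=f['frame'][130:260,180:340,::-1];cv2.imwrite('pics/z8.png',cv2.resize(a,(720,585),interpolation=cv2.INTER_CUBIC))
E
```

```text
time_s: 11.4
ee_pos: [0.4355, 0.0721, 0.1144]
tool_rot: [[-0.755, 0.656, -0.002], [0.656, 0.755, -0.003], [-0.0, -0.004, -1.0]]
contact_force: [0.0, -0.7, 0.4]
finger_gap: 0.0002
```

View pics/z8.png

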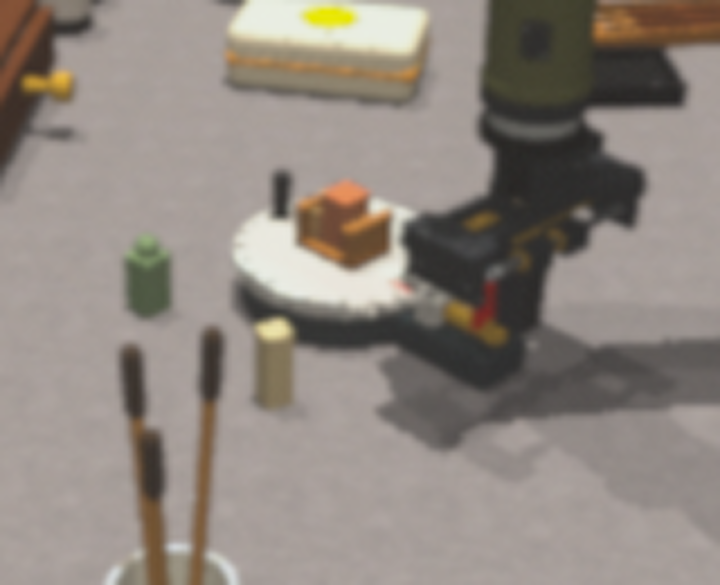

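The closed fingers stand behind the red tab, clear of the tail. I'll push along tool -x.

```bash
python3 -m creep '-4 0 0 0;-8 0 0 0;-12 0 0 0;-15 0 0 0;-18 0 0 0;-21 0 0 0;-24 0 0 0;-27 0 0 0;-30 0 0 0;-32 0 0 0'
python3 go.py .467 .0445 .1144 138.8
```

```text
time_s: 12.45
ee_pos: [0.4599, 0.051, 0.1145]
tool_rot: [[-0.755, 0.656, -0.002], [0.656, 0.755, -0.003], [-0.001, -0.003, -1.0]]
contact_force: [-2.3, 2.4, 2.6]
finger_gap: 0.0
[-9.6 -0.2  0.1] 0.004 [0.45988934 0.05099849 0.11452273] [-2.3  2.4  2.6]
```

```bash
python3 -m creep '-1 0 0 0;-2 0 0 0;-3 0 0 0;-4 0 0 0;-5 0 0 0;-6 0 0 0;-7 0 0 0;-8 0 0 0;-9 0 0 0;-9 0 0 0'
python3 slot.py 9
```

```text
time_s: 13.45
ee_pos: [0.4669, 0.0449, 0.1145]
tool_rot: [[-0.755, 0.656, -0.002], [0.656, 0.755, -0.003], [-0.001, -0.003, -1.0]]
contact_force: [-1.9, 1.6, 1.5]
finger_gap: 0.0006
3 [-31.  -31.9 -29.5] [59. 64. 62.]
disc yaw mean,midextremes -30.78832564433066 -30.473344689036267
```

Force is still only about 2.5 N, so the bar is not at the stop yet. I'll advance in small steps.

```bash
python3 -m creep '-0.5 0 0 0;-1 0 0 0;-1.5 0 0 0;-2 0 0 0;-2.5 0 0 0;-3 0 0 0;-3 0 0 0;-3 0 0 0;-3 0 0 0;-3 0 0 0'
```

```text
time_s: 14.5
ee_pos: [0.469, 0.043, 0.1145]
tool_rot: [[-0.755, 0.656, -0.002], [0.656, 0.755, -0.003], [-0.001, -0.003, -1.0]]
contact_force: [-3.0, 4.1, 2.6]
finger_gap: 0.0004
```

```bash
python3 -m creep '-0.5 0 0 0;-1 0 0 0;-1.5 0 0 0;-2 0 0 0;-2 0 0 0;-2 0 0 0;-2 0 0 0;-2 0 0 0;-2 0 0 0;-2 0 0 0'
```

```text
time_s: 15.5
ee_pos: [0.4692, 0.0429, 0.1145]
tool_rot: [[-0.756, 0.655, -0.004], [0.655, 0.756, -0.002], [0.002, -0.004, -1.0]]
contact_force: [-6.3, 5.7, 5.1]
finger_gap: 0.0003
```

```bash
python3 -m creep '-1 0 0 0;-2 0 0 0;-3 0 0 0;-3.5 0 0 0;-3.5 0 0 0;-3.5 0 0 0;-3.5 0 0 0;-3.5 0 0 0;-3.5 0 0 0;-3.5 0 0 0'
```

```text
time_s: 16.5
ee_pos: [0.4694, 0.0427, 0.1145]
tool_rot: [[-0.758, 0.652, -0.009], [0.652, 0.758, 0.0], [0.007, -0.005, -1.0]]
contact_force: [-7.6, 8.8, 7.5]
finger_gap: 0.0004
```

The bar is firmly against the stop: 0.2 mm more travel at about 12 N. I'll back off, lift and check.

```bash
python3 -m creep '4 0 0 0;9 0 0 0;15 0 0 0;20 0 0 0;22 0 -5 0;22 0 -20 0;22 0 -40 0;22 0 -60 0;22 0 -80 0;22 0 -90 0'
python3 -m creep '15 0 -10 0;40 10 -20 0;70 20 -30 0;100 30 -40 0;125 40 -50 0;140 50 -60 0;150 60 -70 0;150 60 -75 0;150 60 -75 0;150 60 -75 0'
python3 slot.py 10
python3 - <<'E'
from h import *
f=load('top','10');im=f['frame'].astype(int);C=np.array([.567,-.043])
box=np.zeros(im.shape[:2],bool);box[195:240,222:262]=1
m=box&(im[...,0]>130)&(im[...,1]<60);v,u=np.nonzero(m)
k=ray(f,u.mean(),v.mean(),.068)[:2] if len(u) else None;print(len(u),k,k is not None and np.hypot(*(k-C)))
for n in('0','10'):
  F=load('top',n);hs=cv2.cvtColor(F['frame'],cv2.COLOR_RGB2HSV)
  m=(hs[...,0]>95)&(hs[...,0]<115)&(hs[...,1]>90);m[:210]=0;m[250:]=0;m[:,:270]=0;m[:,310:]=0;v,u=np.nonzero(m);print('jar',u.mean(),v.mean())
  for nm,b in(('green',(248,260,135,152)),('cream',(208,222,170,186))):
    a=hs[b[2]:b[3],b[0]:b[1],1]>70;v,u=np.nonzero(a);print(nm,u.mean(),v.mean(),len(u))
f=grab('side','10');a=f['frame'][130:260,180:340,::-1];cv2.imwrite('pics/z11.png',cv2.resize(a,(720,585),interpolation=cv2.INTER_CUBIC))
E
```

```text
time_s: 17.5
ee_pos: [0.454, 0.0569, 0.2063]
tool_rot: [[-0.758, 0.653, -0.006], [0.653, 0.758, 0.001], [0.005, -0.004, -1.0]]
contact_force: [0.4, -0.0, 0.7]
finger_gap: 0.0004
time_s: 18.5
ee_pos: [0.38, 0.1989, 0.2815]
tool_rot: [[-0.757, 0.654, -0.007], [0.654, 0.757, -0.001], [0.005, -0.005, -1.0]]
contact_force: [-0.3, 0.3, -0.3]
finger_gap: 0.0004
21 [-52.9 -51.2 -52.3 -50.8 -50.4 -48.8 -50.  -48.5 -49.7 -48.3 -31.  -48.1
 -31.9 -29.5 -32.6 -30.5 -33.3 -31.3 -33.9 -32.  -32.7] [65. 62. 69. 67. 71. 69. 75. 73. 79. 77. 59. 81. 64. 62. 68. 66. 72. 70.
 76. 74. 79.]
disc yaw mean,midextremes -41.41964031485801 -40.98527321660562
18 [0.4779306  0.03534152] 0.11862019700090948
jar 288.1475903614458 232.9277108433735
green 5.629213483146067 7.977528089887641 89
cream 8.615384615384615 9.961538461538462 26
jar 288.1030303030303 232.95454545454547
green 5.633333333333334 7.944444444444445 90
cream 8.76923076923077 10.076923076923077 26
```

View pics/z_10.png

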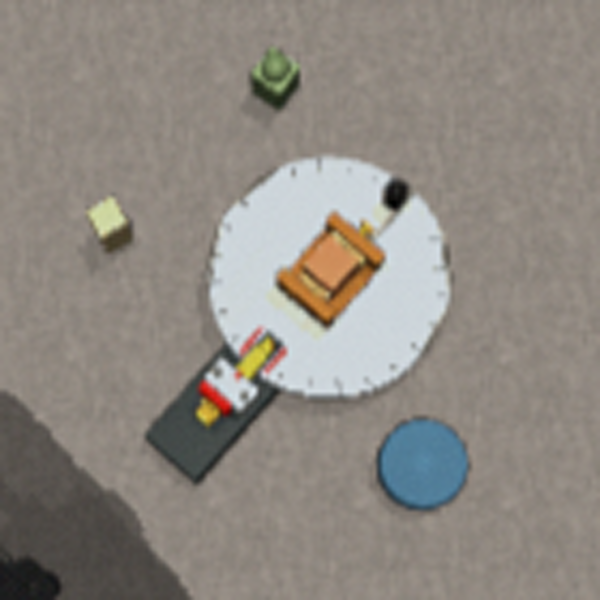

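```bash
ls pics
```

```text
side_0.png
side_10.png
side_2.png
side_8.png
top_0.png
top_1.png
top_10.png
top_3.png
top_5.png
top_6.png
top_7.png
top_9.png
z0.png
z1.png
z11.png
z2.png
z3.png
z4.png
z8.png
z_10.png
z_5.png
z_6.png
z_7.png
z_9.png
```

View pics/z11.png

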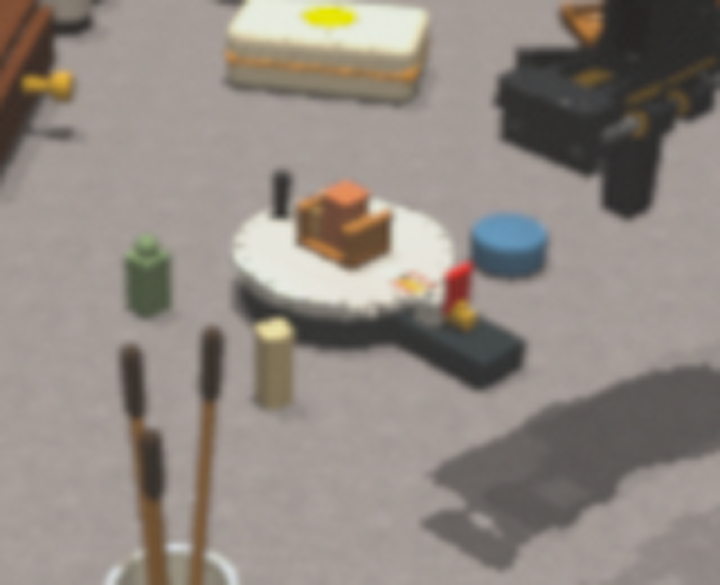

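The bar's brass nose fills the slot, at about (257,357) in the zoomed top view. The tab sits against the guide, 118.6 mm from the axis (119 expected when home), and the neighbours have not moved.

```bash
python3 -c "
from plant import ticket;print(ticket.hand_in())"
```

```text
the job is handed in; nothing more can be done
None
```

The turntable is locked: the slot faces the bar, and the bar has gone through it to its stop. The job was handed in at about 18.6 s.

**What I did:** With the closed fingertips I pushed the knob about 90° round, at readings of 1–3 N. I then pushed the bar by its red tab, at about 3 N while it slid. I pressed it against the stop up to about 14 N, where it moved only 0.2 mm more. Last, I backed off and lifted clear.

**Last checks:**
- **Slot:** the disc yaw reads -41.0 to -41.4°, against about -41.2° for the stand, and the nose is visible in the slot.
- **Bar:** the tab is 118.6 mm from the axis; 119 mm is fully home.
- **Neighbours:** the jar and both loose seals are where they were, within 0.2 pixel. I did not measure the other items, and the arm stayed well away from them.
- **Robot:** it touches nothing, with a residual force of about 0.5 N, which is noise.

**Disagreements:** The disc centre from the side view was off by about 8 mm in y, because the seal bed hid part of the disc, so I did not use it. The bearings of the guide and arm masks were about 3° off the bar's because of shadows, so I took the stand's yaw from the bar and tab. One slot reading, -30.5° while the gripper hid the slot, was discarded.

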